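# Pack the soldering kit and snap its lid home

## Robot

A 7-joint arm with a two-finger parallel gripper is mounted at the origin on a cart in front of the work surface, level with it; the furniture and walls round the work are solid. World frame = base frame: x ahead of the robot, y to its left, z up, the work surface at z = 0. Lengths are in m, angles in rad, forces in N, time in s.
With the tool pointing down it reaches from about 0.4 to 0.85 m from the base axis. Payload 10.4 kg.
Tool frame: the origin (TCP) lies on the centre line of the jaws, within the pads' length; the fingertips stand r.finger_overhang ahead of it and the grasp point (between the pads) lies 5 mm behind it (r.finger_overhang is the distance from the TCP to the fingertips, in m); z points along the fingers, y is the line along which they close (so a half turn about z gives the same grasp; the last joint's range is limited). The gripper opens to 87 mm and grips with 3 to 60 N. Pads are 19 mm wide; open, the fingers measure 117 mm over their backs; the gripper's body (75 mm by 190 mm) begins 51 mm behind the grasp point.
Start: joints at [1.124, 0.332, -0.065, 1.46, 0.022, 1.35, -0.088], TCP at [0.257, -0.57, 0.237] pointing down, gripper open.
Joint ranges: [-2.6, 2.6], [-0.5, 2.12], [-1.47, 1.34], [0.16, 2.42], [-1.27, 4.41], [0.06, 2.06], [-2.6, 2.6]. Speed limits (rad/s): [2.22, 2.22, 2.79, 2.79, 3.14, 3.14, 3.14].

## Interface

Orientations are given as a unit quaternion [x, y, z, w].
In Python, from bench import read_state, viewer, r gives the robot as it stands.
- The arm moves only by the tool carry_out, never from a script. Its argument "moves" is a list of rows, each a list of 6 numbers: the shift along the tool's x, y, z in units of 40 mm (1.0 is 40 mm), then the turn, a rotation vector about the tool's x, y, z in units of 8 degrees (1.0 is 8 degrees). A call has 1 to 20 rows; each row shifts and turns the commanded pose from where the row before left it, along the tool's axes as they then stand; what a row does not reach is not made up. A row lasts 1/8 s, in which the tool goes at most 62.5 mm and 10.7 degrees, less where a joint would pass 70% of its speed; a pose out of reach is approached as far as the arm can. A call is refused whole if a number of a shift passes 1 or a number of a turn 1, either way. A call with a gripper value outside its range is refused whole. "fingers" is the finger opening in mm, from 0 to 87, set as the call begins (left out, the last holds). The fingers move at their own pace and stop on an object; "force" is the grip in N (left out, the last holds). Time passes only in rows, so rows that do not move let the fingers close. It gives the time, the measured TCP pose, the force, the opening and the grip force at its end, in the units of the state.
- read_state(): the state, without advancing time (a new reading comes with each control period).
- viewer.camera(name): name is "scene" or "top"; returns a dict with "pixels" (420x560x3 uint8, red, green, blue), "range_z" (420x560 float32, m along the optical axis (not along the pixel's ray), 0 where there is no reading), "fx", "fy", "cx", "cy" (pixels), "xyz" and "orientation" of the camera in the world. Camera axes: x right, y down, z forward; pixel columns grow to the right and rows downward; lengths in m; the calibration is good to about 2 mm. A picture is of the moment at which its call begins.
- r.close_job(): hands the job in; it is judged then, once.
The state is a dict: "time": time; "joint_positions": joint angles; "joint_vel": joint speeds; "joint_torque": joint torques, N m; "ee_pos": TCP position; "eef_rot": TCP orientation; "ft_force": force on the tool from outside, world axes, zero at the start; "torque": the same for the moment, N m; "width": finger opening in m; "grip_force": force on a finger pad.
Only numpy, scipy, OpenCV 4.12 (cv2) and the standard library are available. Lean on these libraries where they do the work, as an engineer would, in place of code of your own. Each camera call takes 0.05 s, during which the arm holds its last target. There are 200 camera calls.

## Task

Put the soldering kit away: the needle file already lies in the left notch of the open wooden case; lay the flux brush in the middle notch and the tweezers in the right one, so that the tools lie side by side from left to right in the order of use. Then fold the lid down and press on its front edge until the roller catch snaps and the lid is fully home on the rim all round. Leave the lamp, the flux dish and the cube block where they stand.

Things in the scene. Friction and masses are not known exactly. Their poses are not given: they have to be found in the camera images.
- tool_case: low open wooden case, fixed, 206 mm deep (x) by 166 mm wide (y), rim 38 mm high, walls 7 mm, floor 6 mm. Origin: centre of its underside; x from its front (towards the robot) to its hinge side, y left, z up. Two notched rails 10 mm thick stand across it at x = -32 and +36 mm, leaving 58 mm between them for fingers
- notch_1 (a point): left notch: between the rails at notch-floor height (case frame 6, +45, 18 mm); axes as the case. Tools lie along x across both rails. Each notch has a flat floor 21 mm wide between ridges 12 mm high with 45 degree flanks. The needle file lies here
- notch_2 (a point): middle notch, likewise (case frame 6, 0, 18 mm): for the brush
- notch_3 (a point): right notch, likewise (case frame 6, -45, 18 mm): for the tweezers
- lid_hinge (a point): middle of the lid's hinge line, which runs along the case's y at the far rim (case frame 103, 0, 38 mm); axes as the case
- lid_front (a point): point on the lid's outer face, in its middle (y), 20 mm behind its front edge, so 186 mm from the hinge line and 8 mm out from the lid's underside; the place to press. It moves with the lid
- lid (a joint): lid angle (rad): 0 fully home, 1.57 upright, at most 1.8. Wooden plate 206 x 166 x 8 mm, 5 mm brass lip in front, 0.22 kg. Its stiff hinge (0.28 N m) holds it at any angle; push its outer face or edge. At about 0.06 (front edge 13 mm above the rim) it stops on a sprung roller; about 10 N down near the front edge forces it past and it snaps to 0 and stays
- needle_file: needle file, thin steel blade with a round yellow dipped grip, 155 mm long (its y axis, blade to +y), 9 mm thick; origin at mid-length on its underside; already in the left notch
- brush: flux brush, flat wooden handle 13 mm wide and 9 mm thick with a round metal ferrule and dark bristles (the last 32 mm; they bear no weight), 152 mm long in all (its y axis, bristles to -y); origin at mid-length on its underside; the handle can be gripped from y = -20 to +70 mm, well balanced at the origin or up to 20 mm towards +y
- tweezers: steel spring tweezers lying on edge, 162 mm long (y axis), 14 mm wide over both blades at mid-length, 9 mm high; they do not spring here: grip them across the blades at mid-length. Origin at mid-length on the underside
- spirit_lamp: round brass lamp, 72 mm across, 71 mm high, origin at the centre of its underside; to be left alone
- flux_dish: patterned china dish, 109 mm across, 22 mm high, origin at the centre of its underside; to be left alone
- doming_block: metal cube with round hollows, 50 mm, origin at the centre of its underside; to be left alone
Not all that is in view belongs to the job. What is shaped like the brush but blue or yellow is not meant.

How it is judged:
By the outcome, as a careful person would: the job done as asked, in the order asked, and still so for the second after the job is handed in, with the robot touching nothing.
It also fails if it takes over 72 s, if anything falls off the work surface, if the arm or the gripper's body presses on something with over 40 N, if the wrist force passes 120 N, or if a joint passes its speed limit or range.

## Working session

There is one attempt and no reset: what is moved stays moved. The work goes in short steps, Python scripts to look and compute and a tool call to move; the robot and the scene stay as the last step left them, time stands still between calls to the robot, and variables do not carry over. Pictures are saved under pics/ and viewed, at most 10 in all, crops included, and the job is handed in when it is done.

Besides the shell and the picture viewer there is one more tool, called after "Emit:" as name(argument=value, ...), one argument or row to a line, values as JSON. carry_out: Moves the arm, as the interface text tells. Its arguments: {"type":"object","properties":{"moves":{"type":"array","items":{"type":"array","items":{"type":"number"}}},"fingers":{"type":"number"},"force":{"type":"number"}},"required":["moves"]}

```bash
mkdir -p pics; cat > h.py <<'E'
import numpy as np,cv2
from scipy.spatial.transform import Rotation as R
from bench import read_state, viewer, r
def cam(n):
    c=viewer.camera(n); z=c["range_z"]; v,u=np.mgrid[:420,:560]
    p=np.stack([(u-c["cx"])/c["fx"]*z,(v-c["cy"])/c["fy"]*z,z],-1)
    W=p@R.from_quat(c["orientation"]).as_matrix().T+np.array(c["xyz"])
    W[z==0]=np.nan
    return c["pixels"],W
def save(n,img): cv2.imwrite("pics/"+n,np.ascontiguousarray(img[...,::-1]))
E
python3 - <<'E'
from h import *
for n in("top","scene"):
    i,W=cam(n); save(n+"0.png",i); np.save(n+"0.npy",W)
s=read_state(); print(s["ee_pos"],s["eef_rot"],r.finger_overhang,s["width"],s["time"])
print(R.from_quat(s["eef_rot"]).as_matrix().round(3))
E
```

```text
[ 0.25687175 -0.56942332  0.23582913] [ 9.77629991e-01  2.10331172e-01 -1.62858377e-04 -6.09539374e-04] 0.014 0.08694134410747886 0.1
[[ 0.912  0.411 -0.001]
 [ 0.411 -0.912  0.001]
 [-0.    -0.001 -1.   ]]
```

View pics/top0.png

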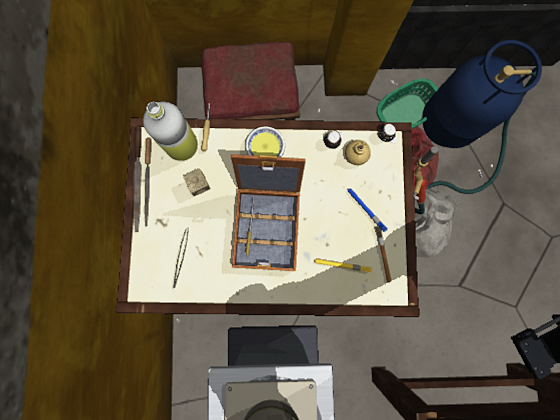

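View pics/scene0.png

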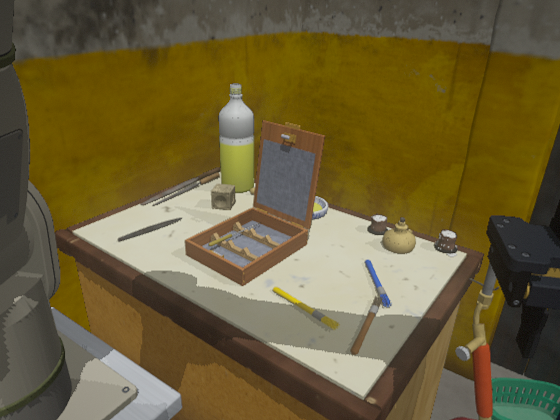

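```bash
python3 - <<'E'
from h import *
W=np.load("top0.npy"); i=cv2.imread("pics/top0.png")[...,::-1]
for u,v in[(237,267),(296,270),(299,192),(236,190),(265,160),(180,257),(187,230),(175,287),(378,228),(388,281),(383,255),(381,228),(357,265),(265,230),(130,290),(400,290)]: print((u,v),W[v,u].round(4))
a=cv2.resize(i[175:315,340:420],None,fx=4,fy=4,interpolation=2)
b=cv2.resize(i[215:300,155:215],None,fx=6,fy=6,interpolation=2)
c=cv2.resize(i[180:280,225:310],None,fx=5,fy=5,interpolation=2)
H=560; f=lambda m: cv2.copyMakeBorder(m,0,H-m.shape[0],0,0,0)
o=np.hstack([f(a),f(c)]); print(o.shape); save("crop.png",o)
def tool(u0,u1,v0,v1,cond,name):
    P=W[v0:v1,u0:u1].reshape(-1,3);C=i[v0:v1,u0:u1].reshape(-1,3).astype(int)
    k=cond(P,C); Q=P[k]; m=np.median(Q,0)
    d=np.linalg.svd((Q-Q.mean(0))[:,:2])[2][0]; t=(Q-Q.mean(0))[:,:2]@d
    print(name,k.sum(),Q.mean(0).round(4),"dir",d.round(3),np.degrees(np.arctan2(d[1],d[0])),"ext",t.min(),t.max(),"mid",(Q.mean(0)[:2]+d*(t.min()+t.max())/2).round(4),"z",np.nanpercentile(Q[:,2],[10,50,90]).round(4))
tool(168,195,225,292,lambda P,C:(P[:,2]>0.004)&(P[:,2]<.03),"tweez")
tool(366,400,220,292,lambda P,C:(P[:,2]>0.004)&(P[:,2]<.03)&(C[:,0]>C[:,2]),"brush")
E
```

```text
(237, 267) [0.4045 0.0777 0.0401]
(296, 270) [ 0.3932 -0.0761  0.0015]
(299, 192) [ 0.6045 -0.0908  0.0026]
(236, 190) [ 6.145e-01  8.270e-02 -4.000e-04]
(265, 160) [ 0.6365 -0.0037  0.2343]
(180, 257) [0.4349 0.2328 0.0046]
(187, 230) [0.5071 0.2159 0.0006]
(175, 287) [0.3566 0.2453 0.0021]
(378, 228) [ 0.4998 -0.3012  0.0074]
(388, 281) [ 0.3586 -0.3184  0.0094]
(383, 255) [ 0.4269 -0.3083  0.0145]
(381, 228) [ 0.4991 -0.3078  0.0135]
(357, 265) [ 0.4023 -0.2379  0.0128]
(265, 230) [0.5016 0.0046 0.0059]
(130, 290) [0.3517 0.3638 0.0019]
(400, 290) [ 0.3342 -0.3507  0.0017]
(560, 745, 3)
tweez 223 [0.4268 0.2307 0.0067] dir [-0.991  0.132] 172.40618971448959 ext -0.09657561658783999 0.0808006272348137 mid [0.4347 0.2297] z [0.0043 0.0059 0.0106]
brush 472 [ 0.4293 -0.3086  0.0086] dir [-1.     0.026] 178.4865140604762 ext -0.0925104820405411 0.09404094660397219 mid [ 0.4285 -0.3086] z [0.0043 0.0088 0.0134]
```

View pics/crop.png

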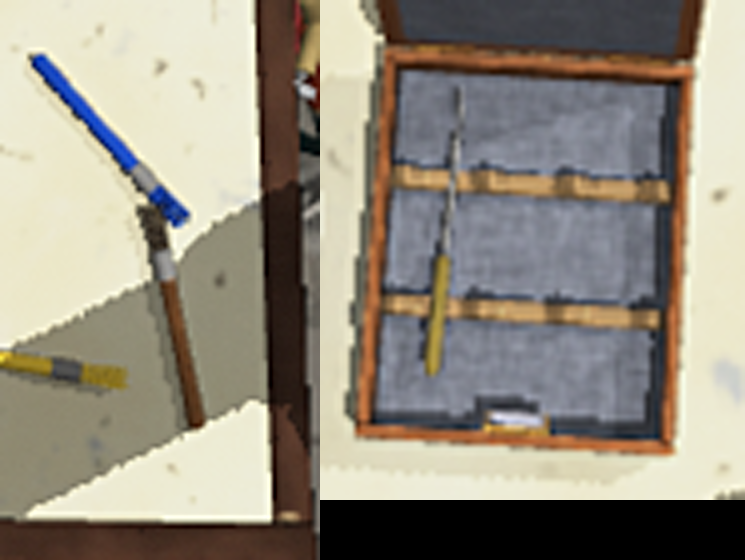

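```bash
cat >> h.py <<'E'
def proj(c,uv,z):
    uv=np.asarray(uv,float).reshape(-1,2)
    d=np.c_[(uv[:,0]-c["cx"])/c["fx"],(uv[:,1]-c["cy"])/c["fy"],np.ones(len(uv))]@R.from_quat(c["orientation"]).as_matrix().T
    o=np.array(c["xyz"]); return o+d*((z-o[2])/d[:,2:])
def ax(Q):
    (x,y),(w,h),a=cv2.minAreaRect(np.float32(Q[:,:2]*1000))
    return np.round([x,y,w,h,a],1)
E
python3 - <<'E'
from h import *
c=viewer.camera("top"); i=c["pixels"].astype(int); W=np.load("top0.npy")
def seg(u0,u1,v0,v1,m,z,n):
    k=np.zeros(m.shape,np.uint8); k[v0:v1,u0:u1]=m[v0:v1,u0:u1]
    l=cv2.connectedComponentsWithStats(k,connectivity=8); j=1+np.argmax(l[2][1:,4])
    v,u=np.where(l[1]==j); Q=proj(c,np.c_[u,v],z); m_=Q.mean(0); d=np.linalg.svd((Q-m_)[:,:2])[2][0]
    if d[0]<0:d=-d
    t=(Q-m_)[:,:2]@d
    print(n,len(u),"u",u.min(),u.max(),"v",v.min(),v.max(),"mean",m_.round(4),"yaw",np.degrees(np.arctan2(d[1],d[0])).round(2),"ends",(m_[:2]+d*t.min()).round(4),(m_[:2]+d*t.max()).round(4),ax(Q))
    return Q
dk=i.sum(2)
seg(165,200,222,295,(dk<480),.009,"tweez")
br=(i[...,0]>i[...,2]*1.5)&(dk<300)
seg(368,400,222,290,br,.009,"handle")
# bristle tip+ all by darkness
# case rim
k=(W[...,2]>.033)&(W[...,2]<.044); k[:175]=0;k[285:]=0;k[:,:222]=0;k[:,312:]=0
Q=W[k]; Q=Q[(Q[:,0]<.64)]
print("rim",ax(Q),len(Q), Q[:,2].mean())
m=(i[...,0]>i[...,2]*1.7)&(i[...,0]>i[...,1]*1.4)
Q=seg(225,305,183,275,m,.038,"rimcol")
print(c["xyz"],c["fx"])
E
```

```text
tweez 168 u 173 188 v 230 287 mean [0.4247 0.2328 0.009 ] yaw -12.63 ends [0.3567 0.248 ] [0.5068 0.2144] [431.8 231.2  15.9 153.7  78.7]
handle 158 u 380 390 v 245 281 mean [ 0.4054 -0.3141  0.009 ] yaw 8.09 ends [ 0.3581 -0.3208] [ 0.4544 -0.3071] [ 406.2 -314.1   97.3   11.6    7.8]
rim [5.024e+02 5.000e-01 1.662e+02 2.082e+02 8.520e+01] 808 0.038694391171085196
rimcol 889 u 232 300 v 183 270 mean [0.5221 0.0014 0.038 ] yaw -9.65 ends [0.3952 0.0229] [ 0.6351 -0.0179] [ 5.131e+02 -3.000e-01  1.686e+02  2.309e+02  8.600e+01]
[ 0.39460385 -0.02313185  1.15762557] 426.7840418741289
```

```bash
cat > go.py <<'E'
import sys; from h import *
# usage: go.py x y z yaw_deg -> turn (units) first, then shift (units) in the turned tool axes
x,y,z,w=map(float,sys.argv[1:5]); s=read_state(); M=R.from_quat(s["eef_rot"])
t=np.radians(w); T=np.array([[np.cos(t),np.sin(t),0],[np.sin(t),-np.cos(t),0],[0,0,-1]])
rv=(M.inv()*R.from_matrix(T)).as_rotvec(degrees=True)/8
print("turn",rv.round(3),"shift",(T.T@(np.array([x,y,z])-s["ee_pos"])/.04).round(3),"pos",np.round(s["ee_pos"],4),"t",s["time"],"f",np.round(s["ft_force"],1))
E
python3 go.py .4333 -.3101 .12 8
```

```text
turn [-7.000e-03  1.000e-03  2.035e+00] shift [ 5.27  -5.807  2.899] pos [ 0.2569 -0.5695  0.2359] t 0.15 f [ 0.3  0.4 -0.3]
```

Emit:
carry_out(
  moves=[
    [0, 0, 0, 0, 0, 0.7],
    [0, 0, 0, 0, 0, 0.7],
    [0, 0, 0, 0, 0, 0.63],
    [0.66, -0.72, 0.36, 0, 0, 0],
    [0.66, -0.72, 0.36, 0, 0, 0],
    [0.66, -0.73, 0.36, 0, 0, 0],
    [0.66, -0.73, 0.36, 0, 0, 0],
    [0.66, -0.73, 0.36, 0, 0, 0],
    [0.66, -0.73, 0.36, 0, 0, 0],
    [0.66, -0.73, 0.36, 0, 0, 0],
    [0.65, -0.72, 0.36, 0, 0, 0],
    [0, 0, 0, 0, 0, 0],
    [0, 0, 0, 0, 0, 0],
  ],
  fingers=40,
  force=15,
)

```text
time: 1.78
ee_pos: [0.4329, -0.3108, 0.1214]
eef_rot: [0.998, 0.07, -0.0, 0.0]
ft_force: [-0.3, -1.5, 0.4]
width: 0.0401
grip_force: 0.0
```

```bash
python3 go.py .4333 -.3101 .017 8; python3 - <<'E'
from h import *
i,W=cam("scene"); save("s1.png",cv2.resize(i[180:400,230:500],None,fx=2.9,fy=2.7))
E
```

```text
turn [0.002 0.002 0.003] shift [ 0.013 -0.015  2.61 ] pos [ 0.4329 -0.3108  0.1214] t 1.775 f [-0.3 -1.5  0.4]
```

View pics/s1.png

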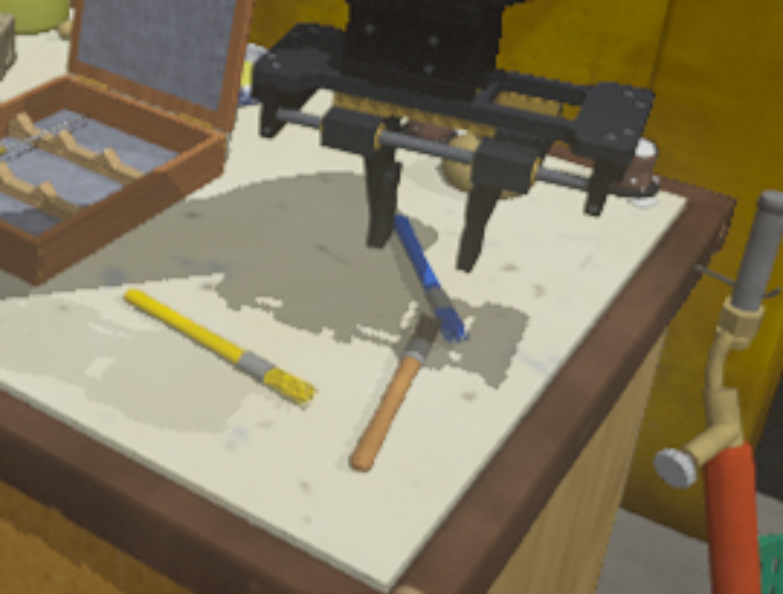

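The picture shows the open fingers above the brown brush (crop 385,410), whose bristles at (430,325) end just beside the blue brush, with nothing in the fingers' way. I'll descend and grip.

Emit:
carry_out(
  moves=[
    [0, 0, 0.7, 0, 0, 0],
    [0, 0, 0.7, 0, 0, 0],
    [0, 0, 0.6, 0, 0, 0],
    [0, 0, 0.4, 0, 0, 0],
    [0, 0, 0.2, 0, 0, 0],
    [0, 0, 0, 0, 0, 0],
  ],
)

```text
time: 2.58
ee_pos: [0.4332, -0.3104, 0.0174]
eef_rot: [0.998, 0.07, -0.0, 0.0]
ft_force: [-0.0, 0.6, 0.5]
width: 0.04
grip_force: 0.0
```

Emit:
carry_out(
  moves=[
    [0, 0, 0, 0, 0, 0],
    [0, 0, 0, 0, 0, 0],
    [0, 0, 0, 0, 0, 0],
    [0, 0, 0, 0, 0, 0],
    [0, 0, 0, 0, 0, 0],
  ],
  fingers=0,
  force=20,
)

```text
time: 3.2
ee_pos: [0.4334, -0.3102, 0.0176]
eef_rot: [0.998, 0.07, 0.0, 0.0]
ft_force: [0.2, 1.3, 1.6]
width: 0.0127
grip_force: 20.0
```

Emit:
carry_out(
  moves=[
    [0, 0, -0.4, 0, 0, 0],
    [0, 0, -0.8, 0, 0, 0],
    [0, 0, -0.8, 0, 0, 0],
    [0, 0, -0.8, 0, 0, 0],
    [0, 0, 0, 0, 0, 0],
  ],
)

```text
time: 3.82
ee_pos: [0.4347, -0.311, 0.1329]
eef_rot: [0.998, 0.07, 0.002, 0.002]
ft_force: [0.3, 0.8, 0.2]
width: 0.0126
grip_force: 20.0
```

```bash
python3 go.py .508 0 .11 -4.3
```

```text
turn [ 0.024 -0.032  1.542] shift [ 1.244 -7.891  0.573] pos [ 0.4347 -0.311   0.1329] t 3.825 f [0.3 0.8 0.2]
```

Emit:
carry_out(
  moves=[
    [0, 0, 0, 0, 0, 0.77],
    [0, 0, 0, 0, 0, 0.77],
    [0.12, -0.79, 0.05, 0, 0, 0],
    [0.12, -0.79, 0.06, 0, 0, 0],
    [0.12, -0.79, 0.06, 0, 0, 0],
    [0.12, -0.79, 0.06, 0, 0, 0],
    [0.13, -0.79, 0.06, 0, 0, 0],
    [0.13, -0.79, 0.06, 0, 0, 0],
    [0.13, -0.79, 0.06, 0, 0, 0],
    [0.13, -0.79, 0.06, 0, 0, 0],
    [0.12, -0.79, 0.06, 0, 0, 0],
    [0.12, -0.78, 0.04, 0, 0, 0],
    [0, 0, 0, 0, 0, 0],
    [0, 0, 0, 0, 0, 0],
  ],
)

```text
time: 5.58
ee_pos: [0.5059, 0.0002, 0.1063]
eef_rot: [0.999, -0.037, -0.0, 0.0]
ft_force: [0.4, -0.6, 0.0]
width: 0.0126
grip_force: 20.0
```

```bash
python3 go.py .508 0 .0355 -4.3; python3 - <<'E'
from h import *
i,W=cam("scene"); save("s2.png",cv2.resize(i[120:310,140:400],None,fx=3,fy=3))
E
```

```text
turn [0.004 0.005 0.   ] shift [5.300e-02 1.000e-03 1.771e+00] pos [5.059e-01 2.000e-04 1.063e-01] t 5.575 f [ 0.4 -0.6  0. ]
```

View pics/s2.png

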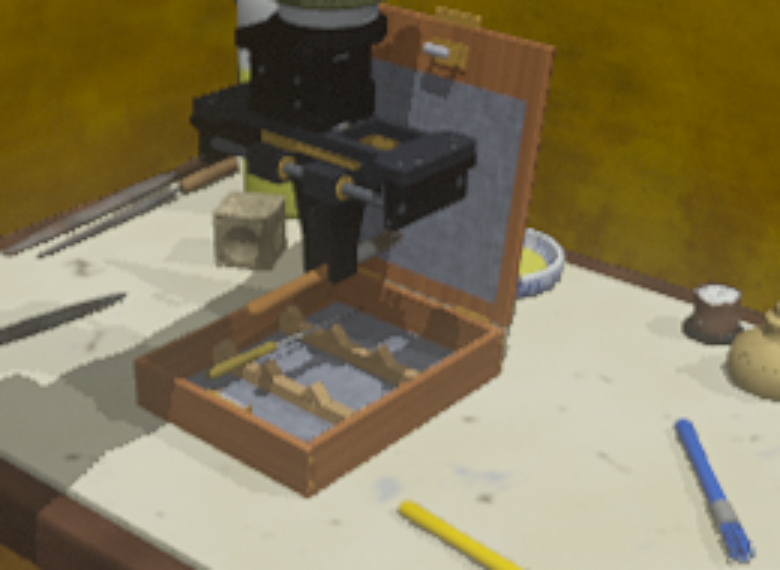

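The brush is held level between the fingers (crop 250–390, 240–310) over the middle of the case, well clear of the lid. I'll lower it.

Emit:
carry_out(
  moves=[
    [0.05, 0, 0.5, 0, 0, 0],
    [0, 0, 0.5, 0, 0, 0],
    [0, 0, 0.3, 0, 0, 0],
    [0, 0, 0.2, 0, 0, 0],
    [0, 0, 0.15, 0, 0, 0],
    [0, 0, 0.08, 0, 0, 0],
    [0, 0, 0, 0, 0, 0],
  ],
)

```text
time: 6.5
ee_pos: [0.5083, 0.0008, 0.0374]
eef_rot: [0.999, -0.037, 0.0, 0.0]
ft_force: [1.2, 0.3, -1.1]
width: 0.0126
grip_force: 20.0
```

Emit:
carry_out(
  moves=[
    [0, 0, 0.05, 0, 0, 0],
    [0, 0, 0, 0, 0, 0],
  ],
)

```text
time: 6.75
ee_pos: [0.5085, 0.0008, 0.0355]
eef_rot: [0.999, -0.037, 0.0, 0.0]
ft_force: [-0.0, -0.6, 0.0]
width: 0.0125
grip_force: 20.0
```

Emit:
carry_out(
  moves=[
    [0, 0, 0, 0, 0, 0],
    [0, 0, 0, 0, 0, 0],
    [0, 0, 0, 0, 0, 0],
    [0, 0, -0.3, 0, 0, 0],
    [0, 0, -0.7, 0, 0, 0],
    [0, 0, -0.9, 0, 0, 0],
    [0, 0, -0.3, 0, 0, 0],
    [0, 0, 0, 0, 0, 0],
  ],
  fingers=24,
)

```text
time: 7.75
ee_pos: [0.5087, 0.0007, 0.1242]
eef_rot: [0.999, -0.037, 0.001, 0.0]
ft_force: [0.3, 0.6, -1.3]
width: 0.0244
grip_force: 0.0
```

```bash
python3 go.py .433 .231 .12 -12
```

```text
turn [ 0.001 -0.013  0.965] shift [-3.049 -5.238  0.104] pos [0.5087 0.0007 0.1242] t 7.75 f [ 0.3  0.6 -1.3]
```

Emit:
carry_out(
  moves=[
    [0, 0, 0, 0, 0, 0.97],
    [-0.43, -0.75, 0, 0, 0, 0],
    [-0.43, -0.75, 0.02, 0, 0, 0],
    [-0.44, -0.75, 0.02, 0, 0, 0],
    [-0.44, -0.75, 0.02, 0, 0, 0],
    [-0.44, -0.75, 0.02, 0, 0, 0],
    [-0.44, -0.75, 0.02, 0, 0, 0],
    [-0.43, -0.74, 0, 0, 0, 0],
    [0, 0, 0, 0, 0, 0],
    [0, 0, 0, 0, 0, 0],
  ],
  fingers=40,
)

```text
time: 9.0
ee_pos: [0.4324, 0.2304, 0.1184]
eef_rot: [0.994, -0.105, -0.001, 0.001]
ft_force: [0.4, -1.0, 0.1]
width: 0.04
grip_force: 0.0
```

```bash
python3 go.py .433 .231 .0175 -12; python3 - <<'E'
from h import *
i,W=cam("scene"); j,W2=cam("top")
a=cv2.resize(i[190:280,90:330],None,fx=3.3,fy=3.3); b=cv2.resize(j[170:290,160:320],None,fx=2.4,fy=2.4)
b=cv2.copyMakeBorder(b,0,0,0,792-b.shape[1],0); save("s3.png",np.vstack([a,b]))
E
```

```text
turn [ 0.008  0.009 -0.006] shift [ 0.013 -0.018  2.522] pos [0.4324 0.2304 0.1184] t 9.0 f [ 0.4 -1.   0.1]
```

View pics/s3.png

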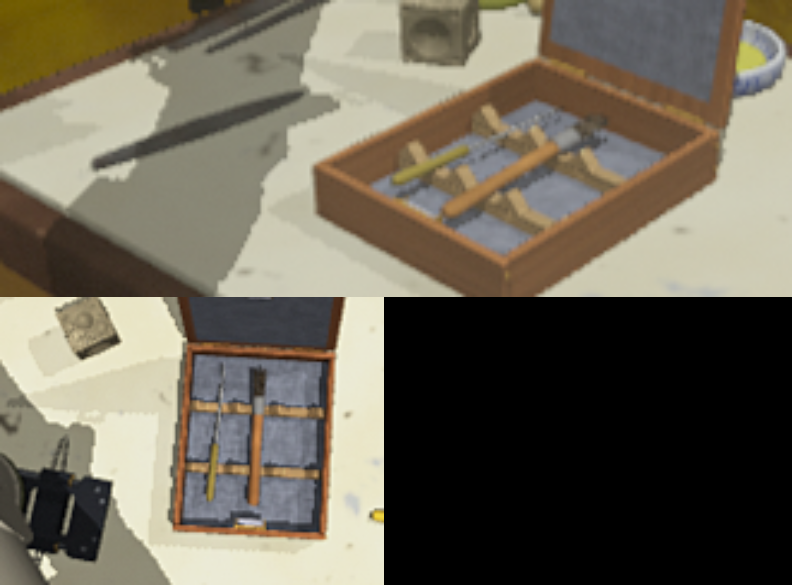

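The brush lies straight in the middle notch (top crop 255,435), next to the file (215,435), and the gripper is over the tweezers. I'll grip those now.

Emit:
carry_out(
  moves=[
    [0, 0, 0.7, 0, 0, 0],
    [0, 0, 0.7, 0, 0, 0],
    [0, 0, 0.6, 0, 0, 0],
    [0, 0, 0.35, 0, 0, 0],
    [0, 0, 0.17, 0, 0, 0],
    [0, 0, 0, 0, 0, 0],
  ],
)

```text
time: 9.85
ee_pos: [0.4328, 0.2311, 0.0187]
eef_rot: [0.994, -0.105, 0.0, 0.0]
ft_force: [-0.5, -0.5, 0.0]
width: 0.0401
grip_force: 0.0
```

Emit:
carry_out(
  moves=[
    [0, 0, 0, 0, 0, 0],
    [0, 0, 0, 0, 0, 0],
    [0, 0, 0, 0, 0, 0],
    [0, 0, 0, 0, 0, 0],
    [0, 0, 0, 0, 0, 0],
  ],
  fingers=0,
)

```text
time: 10.48
ee_pos: [0.4328, 0.2313, 0.0187]
eef_rot: [0.994, -0.105, 0.0, -0.0]
ft_force: [0.0, 0.4, 1.2]
width: 0.0132
grip_force: 20.0
```

Emit:
carry_out(
  moves=[
    [0, 0, -0.4, 0, 0, 0],
    [0, 0, -0.8, 0, 0, 0],
    [0, 0, -0.8, 0, 0, 0],
    [0, 0, -0.8, 0, 0, 0],
    [0, 0, 0, 0, 0, 0],
  ],
)

```text
time: 11.1
ee_pos: [0.434, 0.2321, 0.1337]
eef_rot: [0.994, -0.105, 0.002, -0.001]
ft_force: [0.9, -0.4, -0.7]
width: 0.0129
grip_force: 20.0
```

```bash
python3 go.py .505 -.0448 .11 -4.3
```

```text
turn [-0.017 -0.032 -0.967] shift [2.29  6.77  0.594] pos [0.434  0.2321 0.1337] t 11.1 f [ 0.9 -0.4 -0.7]
```

Emit:
carry_out(
  moves=[
    [0, 0, 0, 0, 0, -0.97],
    [0.25, 0.75, 0.06, 0, 0, 0],
    [0.25, 0.75, 0.06, 0, 0, 0],
    [0.25, 0.75, 0.06, 0, 0, 0],
    [0.26, 0.75, 0.06, 0, 0, 0],
    [0.26, 0.75, 0.06, 0, 0, 0],
    [0.26, 0.75, 0.06, 0, 0, 0],
    [0.26, 0.75, 0.06, 0, 0, 0],
    [0.25, 0.75, 0.06, 0, 0, 0],
    [0.25, 0.77, 0.06, 0, 0, 0],
    [0, 0, 0, 0, 0, 0],
    [0, 0, 0, 0, 0, 0],
  ],
)

```text
time: 12.6
ee_pos: [0.5034, -0.0449, 0.1088]
eef_rot: [0.999, -0.037, -0.0, -0.0]
ft_force: [0.3, 0.5, 0.2]
width: 0.013
grip_force: 20.0
```

```bash
python3 go.py .505 -.0448 .0367 -4.3; python3 - <<'E'
from h import *
i,W=cam("scene"); j,W2=cam("top")
save("s4.png",np.hstack([cv2.resize(i[190:300,160:340],None,fx=2.5,fy=2.5),cv2.resize(j[175:285,220:330],None,fx=2.5,fy=2.5)]))
E
```

```text
turn [-0.003  0.005  0.007] shift [ 0.039 -0.005  1.802] pos [ 0.5034 -0.0449  0.1088] t 12.6 f [0.3 0.5 0.2]
```

View pics/s4.png

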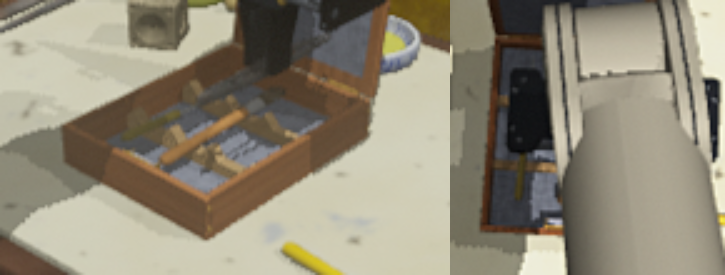

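The tweezers hang level (scene crop 200–330, 30–105) above the right-hand side of the case. The brush stays in the middle notch at (205,135). I'll lower the tweezers.

Emit:
carry_out(
  moves=[
    [0.04, 0, 0.5, 0, 0, 0],
    [0, 0, 0.5, 0, 0, 0],
    [0, 0, 0.3, 0, 0, 0],
    [0, 0, 0.25, 0, 0, 0],
    [0, 0, 0.15, 0, 0, 0],
    [0, 0, 0.1, 0, 0, 0],
    [0, 0, 0.03, 0, 0, 0],
    [0, 0, 0, 0, 0, 0],
  ],
)

```text
time: 13.7
ee_pos: [0.5056, -0.0458, 0.0363]
eef_rot: [0.999, -0.037, 0.0, 0.0]
ft_force: [-2.7, 0.6, 3.2]
width: 0.0134
grip_force: 20.0
```

Emit:
carry_out(
  moves=[
    [0, 0, 0, 0, 0, 0],
    [0, 0, 0, 0, 0, 0],
    [0, 0, 0, 0, 0, 0],
    [0, 0, -0.3, 0, 0, 0],
    [0, 0, -0.7, 0, 0, 0],
    [0, 0, -0.9, 0, 0, 0],
    [0, 0, -0.9, 0, 0, 0],
    [-0.9, 0, -0.9, 0, 0, 0],
    [-0.9, 0, -0.9, 0, 0, 0],
    [-0.9, 0, -0.5, 0, 0, 0],
    [0, 0, 0, 0, 0, 0],
    [0, 0, 0, 0, 0, 0],
  ],
  fingers=22,
)

```text
time: 15.2
ee_pos: [0.398, -0.0378, 0.24]
eef_rot: [0.999, -0.037, 0.0, 0.0]
ft_force: [-1.3, 0.1, 0.3]
width: 0.0217
grip_force: 0.0
```

```bash
python3 - <<'E'
from h import *
i,W=cam("scene"); j,W2=cam("top")
save("s5.png",np.hstack([cv2.resize(i[120:300,160:340],None,fx=2.2,fy=2.2),cv2.resize(j[105:285,200:360],None,fx=2.2,fy=2.2)]))
k=(W[...,2]>.06)&(W[...,2]<.27)&(W[...,0]>.56)&(W[...,0]<.72)&(abs(W[...,1])<.1)
Q=W[k]; a=np.polyfit(Q[:,2],Q[:,0],1); print(a, np.nanmin(Q,0),np.nanmax(Q,0),len(Q))
s=read_state(); print(s["ee_pos"],s["joint_positions"])
E
```

```text
[0.15608923 0.59639784] [ 0.59800855 -0.09341169  0.06004449] [0.64427356 0.07484569 0.25052647] 4869
[ 0.39798576 -0.037678    0.23926877] [ 0.40982315 -0.15982783 -0.38254503  1.97835272 -0.06186427  1.31299684
 -1.5977221 ]
```

View pics/s5.png

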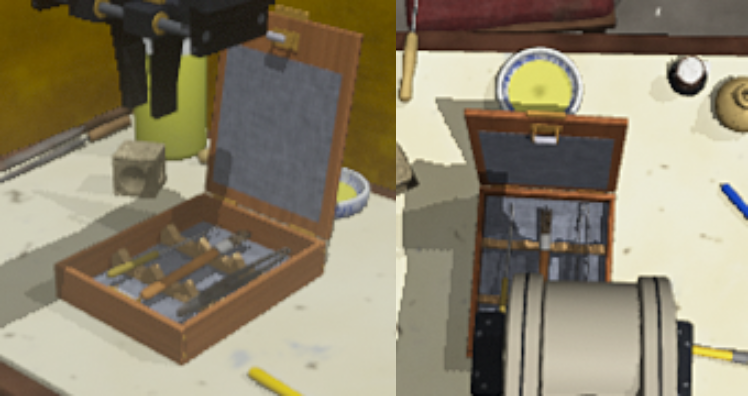

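The tweezers lie in the right notch (scene crop 235,280), so all three tools are side by side. The lid leans back about 9° past upright. I'll plan the fold-down path.

```bash
python3 - <<'E'
from h import *
t=np.radians(-4.3); s=read_state(); p=np.array(s["ee_pos"])
d=p[:2]-[.5024,.0005]; c=[d@[np.cos(t),np.sin(t)],d@[-np.sin(t),np.cos(t)],p[2]]; print("case-frame TCP",np.round(c,4))
prev=None
for th in [1.72,1.6,1.45,1.3,1.15,1.0,.85,.7,.55,.4,.3,.2,.12,.06,0]:
    x=.103-.186*np.cos(th)+.008*np.sin(th)+.0095; z=.038+.186*np.sin(th)+.008*np.cos(th)+.014
    q=np.array([x,z]); print(th,q.round(4),None if prev is None else ((q-prev)*[1,-1]/.04).round(2)); prev=q
E
```

```text
case-frame TCP [-0.1013 -0.0459  0.2393]
1.72 [0.1481 0.2347] None
1.6 [0.1259 0.2377] [-0.55 -0.07]
1.45 [0.098  0.2376] [-0.7  0. ]
1.3 [0.0705 0.2334] [-0.69  0.11]
1.15 [0.0438 0.225 ] [-0.67  0.21]
1.0 [0.0187 0.2128] [-0.63  0.31]
0.85 [-0.0042  0.197 ] [-0.57  0.4 ]
0.7 [-0.0246  0.1779] [-0.51  0.48]
0.55 [-0.0419  0.156 ] [-0.43  0.55]
0.4 [-0.0557  0.1318] [-0.35  0.61]
0.3 [-0.0628  0.1146] [-0.18  0.43]
0.2 [-0.0682  0.0968] [-0.13  0.45]
0.12 [-0.0712  0.0822] [-0.08  0.36]
0.06 [-0.0727  0.0711] [-0.04  0.28]
0 [-0.0735  0.06  ] [-0.02  0.28]
```

Emit:
carry_out(
  moves=[
    [0, 0, -0.7, 0, 0, 0],
    [0, 0, -0.8, 0, 0, 0],
    [0, 0, -0.8, 0, 0, 0],
    [0, 0, -0.7, 0, 0, 0],
    [0, 0, 0, 0, 0, 0],
  ],
  fingers=0,
)

```text
time: 15.92
ee_pos: [0.3989, -0.0377, 0.3608]
eef_rot: [0.999, -0.037, 0.001, -0.0]
ft_force: [0.3, 0.1, -1.1]
width: 0.0003
grip_force: 0.0
```

Emit:
carry_out(
  moves=[
    [0.72, -0.12, 0, 0, 0, 0],
    [0.72, -0.12, 0, 0, 0, 0],
    [0.72, -0.12, 0, 0, 0, 0],
    [0.72, -0.12, 0, 0, 0, 0],
    [0.72, -0.12, 0, 0, 0, 0],
    [0.72, -0.11, 0, 0, 0, 0],
    [0.72, -0.11, 0, 0, 0, 0],
    [0.72, -0.11, 0, 0, 0, 0],
    [0.7, -0.11, 0, 0, 0, 0],
    [0.7, -0.11, 0, 0, 0, 0],
    [0, 0, 0, 0, 0, 0],
    [0, 0, 0, 0, 0, 0],
  ],
)

```text
time: 17.42
ee_pos: [0.6865, -0.013, 0.3583]
eef_rot: [0.999, -0.037, -0.001, -0.0]
ft_force: [0.3, -0.5, 0.1]
width: 0.0005
grip_force: 0.0
```

Emit:
carry_out(
  moves=[
    [0, 0, 0.7, 0, 0, 0],
    [0, 0, 0.7, 0, 0, 0],
    [0, 0, 0.7, 0, 0, 0],
    [0, 0, 0.6, 0, 0, 0],
    [0, 0, 0.4, 0, 0, 0],
    [0, 0, 0, 0, 0, 0],
  ],
)

```text
time: 18.18
ee_pos: [0.686, -0.0135, 0.235]
eef_rot: [0.999, -0.037, -0.001, 0.0]
ft_force: [-0.4, 0.3, 0.2]
width: 0.0003
grip_force: 0.0
```

Emit:
carry_out(
  moves=[
    [-0.3, 0, 0, 0, 0, 0],
    [-0.3, 0, 0, 0, 0, 0],
    [-0.3, 0, 0, 0, 0, 0],
    [-0.3, 0, -0.04, 0, 0, 0],
    [-0.3, 0, -0.04, 0, 0, 0],
    [-0.35, 0, 0, 0, 0, 0],
    [-0.35, 0, 0, 0, 0, 0],
    [0, 0, 0, 0, 0, 0],
  ],
)

```text
time: 19.18
ee_pos: [0.5981, -0.0068, 0.2393]
eef_rot: [0.999, -0.037, -0.0, 0.0]
ft_force: [-0.1, -0.2, 0.7]
width: 0.0003
grip_force: 0.0
```

```bash
cat > lid.py <<'E'
from h import *
t=np.radians(-4.3); s=read_state(); p=np.array(s["ee_pos"])
d=p[:2]-[.5024,.0005]; print("case-frame TCP",np.round([d@[np.cos(t),np.sin(t)],d@[-np.sin(t),np.cos(t)],p[2]],4),"f",np.round(s["ft_force"],1),s["time"])
i,W=cam("scene"); C=(W-[.5024,.0005,0])@np.array([[np.cos(t),-np.sin(t),0],[np.sin(t),np.cos(t),0],[0,0,1]])
# lid near its right side, away from the hand
k=(C[...,1]<-.05)&(C[...,1]>-.08)&(C[...,2]>.06)&(C[...,2]<.26)&(C[...,0]>-.12)&(C[...,0]<.16)
Q=C[k]; a=np.arctan2(Q[:,2]-.038,.103-Q[:,0]); print(len(Q),"lid angle ~",np.percentile(a,[10,50,90]).round(2) if len(Q) else None,"max z",np.nanmax(Q[:,2]) if len(Q) else None)
E
python3 lid.py
```

```text
case-frame TCP [ 9.590e-02 -1.000e-04  2.393e-01] f [-0.1 -0.2  0.7] 19.175
960 lid angle ~ [1.37 1.41 1.43] max z 0.2449415204238125
```

Emit:
carry_out(
  moves=[
    [-0.35, 0, 0.08, 0, 0, 0],
    [-0.34, 0, 0.08, 0, 0, 0],
    [-0.34, 0, 0.1, 0, 0, 0],
    [-0.33, 0, 0.11, 0, 0, 0],
    [-0.32, 0, 0.15, 0, 0, 0],
    [-0.31, 0, 0.16, 0, 0, 0],
    [-0.29, 0, 0.2, 0, 0, 0],
    [-0.28, 0, 0.2, 0, 0, 0],
    [-0.26, 0, 0.24, 0, 0, 0],
    [-0.25, 0, 0.24, 0, 0, 0],
    [-0.22, 0, 0.27, 0, 0, 0],
    [-0.21, 0, 0.28, 0, 0, 0],
    [-0.18, 0, 0.3, 0, 0, 0],
    [-0.17, 0, 0.31, 0, 0, 0],
    [0, 0, 0, 0, 0, 0],
  ],
)

```text
time: 21.1
ee_pos: [0.4443, 0.0047, 0.129]
eef_rot: [0.999, -0.037, -0.001, 0.0]
ft_force: [0.9, -0.2, 0.9]
width: 0.0002
grip_force: 0.0
```

```bash
python3 lid.py
```

```text
case-frame TCP [-0.0583 -0.0002  0.129 ] f [ 0.9 -0.2  0.9] 21.1
626 lid angle ~ [0.41 0.48 0.9 ] max z 0.2302570475336106
```

Emit:
carry_out(
  moves=[
    [-0.1, 0, 0.22, 0, 0, 0],
    [-0.09, 0, 0.22, 0, 0, 0],
    [-0.09, 0, 0.2, 0, 0, 0],
    [-0.09, 0, 0.2, 0, 0, 0],
    [-0.09, 0, 0.2, 0, 0, 0],
    [-0.09, 0, 0.15, 0, 0, 0],
    [0, 0, 0.1, 0, 0, 0],
    [0, 0, 0, 0, 0, 0],
  ],
)

```text
time: 22.15
ee_pos: [0.4233, 0.0064, 0.0783]
eef_rot: [0.999, -0.037, -0.0, 0.0]
ft_force: [0.5, -0.1, 0.6]
width: 0.0004
grip_force: 0.0
```

```bash
python3 lid.py
```

```text
case-frame TCP [-0.0793  0.      0.0783] f [ 0.5 -0.1  0.6] 22.15
597 lid angle ~ [0.13 0.16 0.7 ] max z 0.17975327451722756
```

Now I'll press in small steps.

Emit:
carry_out(
  moves=[
    [0, 0, 0.08, 0, 0, 0],
    [0, 0, 0.08, 0, 0, 0],
    [0, 0, 0.05, 0, 0, 0],
    [0, 0, 0.05, 0, 0, 0],
    [0, 0, 0.05, 0, 0, 0],
    [0, 0, 0, 0, 0, 0],
  ],
)

```text
time: 22.95
ee_pos: [0.4233, 0.0064, 0.0659]
eef_rot: [0.999, -0.037, -0.0, -0.0]
ft_force: [-0.2, -0.3, -0.0]
width: 0.0006
grip_force: 0.0
```

Emit:
carry_out(
  moves=[
    [0, 0, 0.05, 0, 0, 0],
    [0, 0, 0.05, 0, 0, 0],
    [0, 0, 0, 0, 0, 0],
  ],
)

```text
time: 23.32
ee_pos: [0.4233, 0.0065, 0.0619]
eef_rot: [0.999, -0.037, -0.0, 0.0]
ft_force: [-0.0, 0.1, 0.4]
width: 0.0005
grip_force: 0.0
```

Emit:
carry_out(
  moves=[
    [0, 0, 0.05, 0, 0, 0],
    [0, 0, 0.05, 0, 0, 0],
    [0, 0, 0, 0, 0, 0],
  ],
)

```text
time: 23.7
ee_pos: [0.4237, 0.0065, 0.0597]
eef_rot: [0.999, -0.037, -0.0, 0.0]
ft_force: [-10.4, 0.3, 28.5]
width: 0.0004
grip_force: 14.4
```

```bash
python3 lid.py
```

```text
case-frame TCP [-0.0789  0.      0.0597] f [-10.4   0.3  28.5] 23.7
285 lid angle ~ [0.42 0.54 0.65] max z 0.16093643971894217
```

Emit:
carry_out(
  moves=[
    [0, 0, -0.2, 0, 0, 0],
    [0, 0, -0.7, 0, 0, 0],
    [0, 0, -0.9, 0, 0, 0],
    [0, 0.9, -0.9, 0, 0, 0],
    [0, 0.9, -0.9, 0, 0, 0],
    [0, 0.9, -0.7, 0, 0, 0],
    [0, 0.9, 0, 0, 0, 0],
    [0, 0.9, 0, 0, 0, 0],
    [0, 0.9, 0, 0, 0, 0],
    [0, 0, 0, 0, 0, 0],
    [0, 0, 0, 0, 0, 0],
  ],
)

```text
time: 25.12
ee_pos: [0.4074, -0.2083, 0.23]
eef_rot: [0.999, -0.037, -0.0, -0.0]
ft_force: [-0.3, 1.0, -0.1]
width: 0.0002
grip_force: 0.0
```

```bash
python3 - <<'E'
from h import *
i,W=cam("scene"); j,W2=cam("top")
save("s6.png",np.hstack([cv2.resize(i,None,fx=.7,fy=.7),cv2.resize(j,None,fx=.7,fy=.7)]))
t=np.radians(-4.3)
for w in(W,W2):
    C=(w-[.5024,.0005,0])@np.array([[np.cos(t),-np.sin(t),0],[np.sin(t),np.cos(t),0],[0,0,1]])
    k=(abs(C[...,1])<.075)&(abs(C[...,0]-.0)<.09)&(C[...,2]<.09)&(C[...,2]>.03); Q=C[k]
    print(len(Q),np.linalg.lstsq(np.c_[Q[:,:2],np.ones(len(Q))],Q[:,2],rcond=None)[0].round(4))
s=read_state();print(s["ft_force"],s["ee_pos"],s["time"])
E
```

```text
3010 [0.0012 0.0015 0.048 ]
3946 [ 0.0009 -0.0016  0.0478]
[ 0.17777101 -1.16066511 -0.27216529] [ 0.40761334 -0.20796292  0.23017307] 25.225
```

View pics/s6.png

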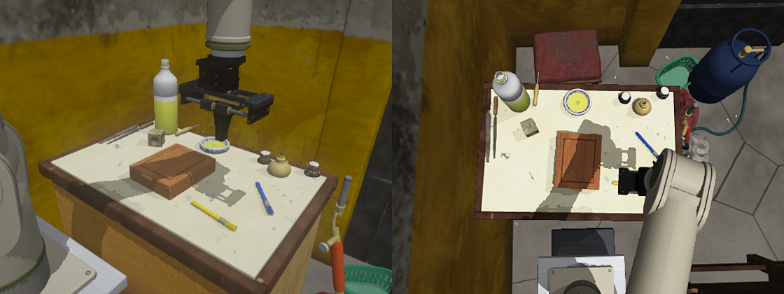

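The lid is flat and home (scene crop 172,168): its slope is about 0.001 rad and its top is 48 mm up. The lamp, dish and block haven't moved, and the robot is clear of everything.

```bash
python3 -c "
from bench import r
print(r.close_job())"
```

```text
the job is handed in; nothing more can be done
None
```

The job is handed in: the brush is in the middle notch and the tweezers in the right one beside the file; the lid is closed and measured flat on the rim, and the lamp, dish and block were not touched.

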